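Level the sprung ripening shelf and hold it down

TASK

Lay the spirit level lengthwise along the middle of the little sprung wire shelf and press it down until you feel the shelf stop on its levelling foot; the bubble then shows which end is high. Let the shelf up, turn the foot's round knob, and press again, repeating until the bubble stands centred between its two lines while the shelf is pressed down on its foot. Finish while still pressing on the level, holding the shelf down on its foot with the bubble centred, and do not knock the cheeses and other things on the bench about.

Things in the scene. Friction and masses are not known exactly. Their poses are not given: they have to be found in the camera images.
- level_mid (a point): Middle (half-way up) of the spirit level: loose plain aluminium bar 150 long (own x), 28 wide (y), 38 high (z), 0.26 kg, black end caps, flat on the bench at the start. A window 50 long in the middle of its top holds a vial with a pale bubble between two black lines; press on the flat top at either side of the window, 25 to 75 from the middle. Either way round on the shelf will do.
- bubble (a joint): Where the bubble stands along the level's own x, m: 0 = centred in the vial, +/-0.014 = at the vial's end. It runs to the higher end, 0.25 m per rad of slope, and settles in about 1 s. The lines lie at +/-0.0085; the bubble is 13.6 mm long, so centred it has an equal gap of under 2 mm to each line.
- shelf_mid (a point): Point on the shelf's top where the level's middle should lie. The shelf is a white wire grid 285 long (own y), 160 wide (x), its top 100 above the bench when level; z is its normal. It is hinged at its -y end, 100 from this point; its +y end carries the levelling foot. The level lies along y.
- knob_grip (a point): Centre of the levelling foot's round black knob (fluted; 40 to 44 across, 26 high, its underside 22 and this point 35 above the shelf's top) on the shelf's +y end, 160 from shelf_mid along the shelf's y. Its axis is the shelf's normal, own z.
- knob (a joint): Turn of the knob, rad, growing clockwise as seen from above, range -4.2 to 4.2; it starts near 0 and stays where it is left. Clockwise drives the foot down and so raises the shelf's +y end when pressed: 0.004 m of foot, 0.0154 rad of slope, per rad. It takes about 0.2 N m.
- foot: The screw foot under the knob: a steel rod with a rubber disc 36 across at its lower end; it stops the shelf where it meets the rubber packing block on the rack's base. The thickness of the packing is not known. Its origin is on the knob's axis, 12 below the shelf's top.
- rack: The fixed rack under the shelf: aluminium base 190 (x) by 360 (y) by 12, origin under its centre; two cheeks 97 high stand at x +/-87, y -150, holding the hinge. Its y runs from hinge to foot. It stands level, and its place and yaw on the bench vary.
- level: The spirit level again, origin at the centre of its underside, 19 below level_mid.
- shelf: The shelf again (0.7 kg): origin on its hinge axis, 100 from shelf_mid along -y, 12 below its top. A spring lifts its +y end 0.085 rad to an upper stop; pressed on the level (4 to 8 N) it goes down until the foot stops on the packing (about 12 N seats it firmly), and springs up when released. At the start that stop lies 0.025 to 0.055 rad too high or too low.
- cheese_a: Bystander, origin at the centre of its underside: pale cheese wheel 80 across, 32 high, near the robot.
- cheese_b: Bystander, origin at the centre of its underside: pale cheese wheel 80 across, 32 high, beyond the level.
- cheese_c: Bystander, origin at the centre of its underside: dark herb-coated cheese wheel 80 across, 32 high, beyond the level.
- mould: Bystander, origin at the centre of its underside: white cheese mould (cup) 84 across, 80 high, beyond the rack.
- salt_jar: Bystander, origin at the centre of its underside: glass jar 66 across, 100 high, beyond the rack.
- rind_brush: Bystander, origin at the centre of its underside: wooden brush lying on the bench, near the robot.
Not all that is in view belongs to the job. Leave any blue or yellow look-alike of the level alone.

How it is judged:
By the outcome, as a careful person would: the job done as asked, in the order asked, and still so for the second after the job is handed in, while the arm keeps its last pose, push and grip.
It also fails if it takes over 72 s, if anything falls off the work surface, if the arm or the gripper's body presses on something with over 40 N, if the wrist force passes 120 N, or if a joint passes its speed limit or range.

ROBOT

A 7-joint arm with a two-finger parallel gripper is mounted at the origin on the work surface. World frame = base frame: x ahead of the robot, y to its left, z up, the work surface at z = 0. Lengths are in m, angles in rad, forces in N, time in s.
With the tool pointing down it reaches from about 0.425 to 1.025 m from the base axis. Payload 9.4 kg.
Tool frame: the origin (TCP) lies at the very end of the fingers, on their centre line; the grasp point (between the pads) lies 19 mm behind it (ctrl.tcp_to_grasp is the distance from the TCP to the grasp point, in m); x points along the fingers, y is the direction in which the jaws open and shut, and the axes are right-handed (so a half turn about x gives the same grasp; the last joint's range is limited). The gripper opens to 85 mm and grips with 20 to 120 N. Pads are 22 mm wide; open, the fingers measure 114 mm over their backs; the gripper's body (76 mm by 85 mm) begins 54 mm behind the grasp point. The pads swing forward as they close: fully open they stand 13 mm farther back than shut.
Start: joints at [-1.393, 0.599, -0.003, 1.599, 0.002, 0.943, -0.08], TCP at [0.183, 0.702, 0.231] pointing down, gripper open.
Joint ranges: [-2.57, 2.57], [-0.35, 1.97], [-1.29, 1.29], [0.11, 2.56], [-1.05, 4.19], [0.11, 1.86], [-2.63, 2.63]. Speed limits (rad/s): [2.22, 2.22, 3.01, 3.01, 3.14, 3.14, 3.14].

INTERFACE

Orientations are given as a unit quaternion [x, y, z, w].
In Python, from workcell import ctrl, capture, camera_params, ticket, nets gives the robot as it stands.
- The arm moves only by the shell command python3 -m pendant 'ROWS'. ROWS is JSON, one flat list of numbers, 5 for each row, row after row: the shift along the tool's x, y, z in mm, then the turn about the tool's x in units of 8 degrees (1.0 is 8 degrees), then the closure, from -1 (fully open) to 1 (shut), so that 0 is half open. In form: [dx, dy, dz, turn, fingers, dx, dy, dz, turn, fingers, ...]. A call has 1 to 10 rows; each row is the pose to reach, as a shift and turn from the pose commanded when the call began, along the tool's axes at that moment; what a row does not reach only later rows make up. A row lasts 1/8 s, in which the tool goes at most 62.5 mm and 10.7 degrees, less where a joint would pass 70% of its speed; a pose out of reach is approached as far as the arm can. A call with a gripper value outside its range is refused whole. The fingers move at their own pace and stop on an object; the grip force is fixed at half the most. Time passes only in rows, so rows that repeat a pose let the fingers close. It gives the time, the measured TCP pose, the force and the opening at its end, in the units of the state.
- ctrl.read_state(): the state, without advancing time (a new reading comes with each control period).
- capture(name): name is "side" or "top"; returns (picture, depth): 480x640x3 uint8, red, green, blue; 480x640 float32, m along the optical axis (not along the pixel's ray), 0 where there is no reading.
- camera_params(name): a dict with "intrinsics" (3x3 intrinsics, pixels), "origin" and "rotation" of the camera in the world. Camera axes: x right, y down, z forward; pixel columns grow to the right and rows downward; lengths in m; the calibration is good to about 2 mm. A picture is of the moment at which its call begins. camera_params takes no time and is no camera call.
- ticket.close_job(): hands the job in, once; it reports no verdict.
Trained networks look in the newest picture that a camera, given by its name, has taken for a name from the list of things; names that differ only in an ending like _2 or _b are one class to them, and where a whole thing is asked for, a point or a joint stands for the part that bears it (a point fixed in the world has none). Each returns a list of dicts, best first, with "conf" (0 to 1); they miss things now and then, are a little off and sometimes report something else, mostly with a low value. They report only what shows in the picture. A call takes as long as a camera call. They do not tell look-alikes from the thing itself.
- nets.masks_of(camera, query): "region" (480x640 bool, what is visible of it).
- nets.tip_of(camera, query): "centre" ([x, y, z] in m, in world coordinates, good to about 4 mm: a listed point, or the origin of a listed thing).
The state is a dict: "time_s": time; "joint_pos": joint angles; "qd": joint speeds; "joint_efforts": joint torques, N m; "ee_pos": TCP position; "tcp_rot": TCP orientation; "wrist_force": force on the tool from outside, world axes, zero at the start; "ft_torque": the same for the moment, N m; "opening": opening from 0.0 (shut) to 1.0 (fully open).
Only numpy, scipy, OpenCV 4.12 (cv2) and the standard library are available. Lean on these libraries where they do the work, as an engineer would, in place of code of your own. Each camera call takes 0.05 s, during which the arm holds its last target.

## Working session

There is one attempt and no reset: what is moved stays moved. The work goes in short steps, Python scripts to look and compute and a shell command to move; the robot and the scene stay as the last step left them, time stands still between calls to the robot, and variables do not carry over. Pictures are saved under pics/ and viewed, and the job is handed in when it is done.

```bash
mkdir -p pics; ls; cat > h.py <<'E'
import numpy as np, cv2
from workcell import ctrl, capture, camera_params, ticket, nets
def save(img,name): cv2.imwrite('pics/'+name,cv2.cvtColor(img,cv2.COLOR_RGB2BGR))
def world(cam,depth,u,v):
    p=camera_params(cam);K=np.array(p['intrinsics']);R=np.array(p['rotation']);o=np.array(p['origin'])
    u=np.asarray(u,float);v=np.asarray(v,float);d=depth
    c=np.stack([(u-K[0,2])/K[0,0]*d,(v-K[1,2])/K[1,1]*d,d],-1)
    return c@R.T+o
def proj(cam,P):
    p=camera_params(cam);K=np.array(p['intrinsics']);R=np.array(p['rotation']);o=np.array(p['origin'])
    c=(np.atleast_2d(P)-o)@R; q=c@K.T; return q[:,:2]/q[:,2:]
E
python3 - <<'E'
from h import *
for c in ['top','side']:
    i,d=capture(c); save(i,f'{c}0.png'); np.save(f'{c}0.npy',d); p=camera_params(c); print(c,p)
    for q in ['level_mid','shelf_mid','knob_grip','rack','foot','cheese_a','mould','salt_jar','rind_brush']:
        print(c,q,[(round(r['conf'],2),np.round(r['centre'],3).tolist()) for r in nets.tip_of(c,q)][:5])
print({k:(np.round(v,3).tolist()) for k,v in ctrl.read_state().items()})
E
```

```text
pics
top {'intrinsics': array([[488.82596867,   0.        , 325.28077288],
       [  0.        , 488.82596867, 247.28459257],
       [  0.        ,   0.        ,   1.        ]]), 'origin': array([ 0.40704091, -0.16779355,  1.30294894]), 'rotation': array([ 0.71571262, -0.69509245,  0.05189567, -0.04368957])}
top level_mid [(0.84, [0.492, -0.492, 0.018]), (0.72, [0.352, -0.636, 0.017]), (0.59, [0.51, 0.118, 0.0])]
top shelf_mid [(0.65, [0.517, 0.068, 0.11])]
top knob_grip [(0.68, [0.502, 0.223, 0.157])]
top rack [(0.61, [0.508, 0.115, -0.002])]
top foot []
top cheese_a [(0.78, [0.724, -0.239, -0.003]), (0.64, [0.782, -0.109, -0.0]), (0.63, [0.358, -0.186, -0.002]), (0.36, [0.5, 0.223, 0.153])]
top mould [(0.63, [0.762, 0.172, 0.0])]
top salt_jar [(0.88, [0.78, 0.002, 0.001]), (0.57, [0.522, -0.032, 0.089])]
top rind_brush [(0.63, [0.344, -0.37, 0.003]), (0.52, [0.782, -0.111, 0.005])]
side {'intrinsics': array([[456.9870455 ,   0.        , 310.21125842],
       [  0.        , 456.9870455 , 244.67647192],
       [  0.        ,   0.        ,   1.        ]]), 'origin': array([ 0.24536599
[... 340 characters left out ...]
de rack [(0.62, [0.519, 0.117, 0.0])]
side foot [(0.65, [0.78, -0.001, -0.001]), (0.53, [0.502, 0.225, 0.111])]
side cheese_a [(0.86, [0.721, -0.244, 0.0]), (0.78, [0.358, -0.183, 0.005]), (0.65, [0.783, -0.11, 0.004])]
side mould [(0.93, [0.764, 0.171, 0.0])]
side salt_jar [(0.71, [0.78, -0.001, -0.002])]
side rind_brush []
{'time_s': 1.0, 'joint_pos': [-1.393, 0.599, -0.002, 1.599, 0.002, 0.943, -0.08], 'qd': [0.001, 0.001, -0.0, -0.001, -0.0, -0.0, -0.002], 'joint_efforts': [-0.0, -77.622, 1.563, -25.838, 0.012, 0.002, 0.0], 'ee_pos': [0.183, 0.702, 0.231], 'tcp_rot': [0.09, 0.701, -0.09, 0.701], 'wrist_force': [0.251, 0.007, -0.622], 'ft_torque': [-0.001, 0.006, 0.043], 'opening': 1.003}
```

```bash
python3 - <<'E'
s=open('h.py').read().replace("np.array(p['rotation'])","Rotation.from_quat(p['rotation']).as_matrix()").replace("import numpy as np, cv2","import numpy as np, cv2\nfrom scipy.spatial.transform import Rotation")
open('h.py','w').write(s)
E
python3 - <<'E'
from h import *
P=[[.492,-.492,.018],[.352,-.636,.017],[.557,-.292,.019],[.51,.067,.109]]
for c in ['top','side']: print(c,proj(c,P).round())
E
```

```text
top [[443. 285.]
 [498. 340.]
 [367. 258.]
 [224. 268.]]
side [[328. 366.]
 [294. 446.]
 [321. 298.]
 [261. 201.]]
```

View pics/top0.png

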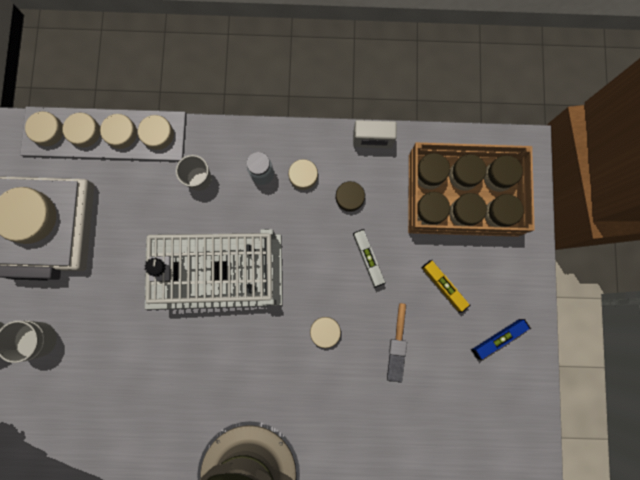

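View pics/side0.png

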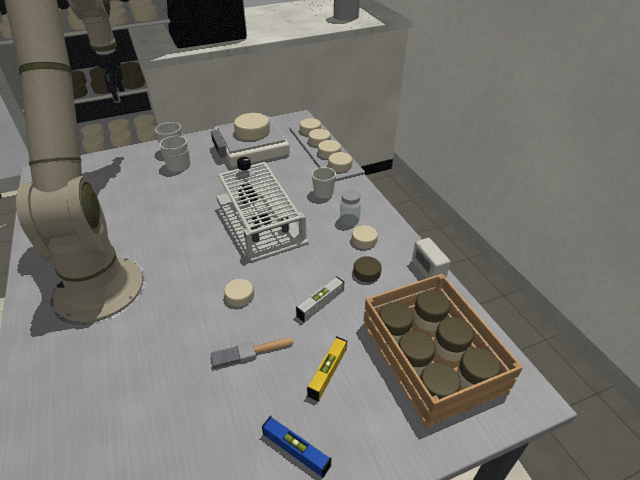

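```bash
python3 - <<'E'
from h import *
img=cv2.imread('pics/top0.png')
c=cv2.resize(img[215:300,330:420],None,fx=6,fy=6,interpolation=cv2.INTER_CUBIC); cv2.imwrite('pics/crop_level.png',c)
c=cv2.resize(img[220:325,130:300],None,fx=4.5,fy=4.5,interpolation=cv2.INTER_CUBIC); cv2.imwrite('pics/crop_rack.png',c)
V,U=np.mgrid[0:480,0:640]
for cam,box in [('top',(340,400,220,300)),('side',(285,355,270,330))]:
    d=np.load(cam+'0.npy'); W=world(cam,d,U,V)
    m=(U>box[0])&(U<box[1])&(V>box[2])&(V<box[3])&(W[...,2]>.03)&(W[...,2]<.05)&(np.hypot(W[...,0]-.557,W[...,1]+.292)<.1)
    p=W[m]; r=cv2.minAreaRect((p[:,:2]*1000).astype(np.float32)); print(cam,len(p),p[:,2].mean(),np.median(p[:,2]),r)
    x=p[:,:2]-p[:,:2].mean(0); w,v=np.linalg.eigh(x.T@x); print(np.degrees(np.arctan2(v[1,1],v[0,1])),p.mean(0))
    # shelf: points z .08..0.16
    m=(W[...,2]>.085)&(W[...,2]<.14)&(np.hypot(W[...,0]-.51,W[...,1]-.09)<.2)
    p=W[m]; r=cv2.minAreaRect((p[:,:2]*1000).astype(np.float32)); print(' shelf',len(p),r)
    A=np.c_[p[:,:2],np.ones(len(p))]; print(' plane',np.linalg.lstsq(A,p[:,2],rcond=None)[0])
    m=(W[...,2]>.15)&(np.hypot(W[...,0]-.503,W[...,1]-.223)<.04); p=W[m]; print(' knob',len(p),p.mean(0),p.max(0),p.min(0))
    r=[0]
E
```

```text
top 606 0.03772399410890469 0.03784451698816005 ((556.09326171875, -295.18524169921875), (154.25929260253906, 29.00128936767578), 22.969701766967773)
-157.3192397599525 [ 0.55536884 -0.29524798  0.03772399]
 shelf 4611 ((511.45733642578125, 100.87594604492188), (189.76846313476562, 303.2654113769531), 3.3884711265563965)
 plane [-0.00438674  0.08698045  0.10319411]
 knob 294 [0.50393534 0.2159207  0.16775317] [0.52582036 0.23780046 0.17729862] [0.48304091 0.19593679 0.15053398]
side 552 0.03743010616132105 0.03792206447630214 ((556.6676025390625, -293.25592041015625), (157.31907653808594, 32.029441833496094), 22.773212432861328)
-157.37518008699317 [ 0.55368767 -0.29622749  0.03743011]
 shelf 2346 ((513.7754516601562, 102.60868835449219), (191.81396484375, 309.1118469238281), 2.815601348876953)
 plane [-0.0049589   0.08948456  0.10364452]
 knob 143 [0.5036378  0.21345253 0.16570952] [0.52683404 0.24085303 0.17461611] [0.4832136  0.19504326 0.1501834 ]
```

View pics/crop_level.png

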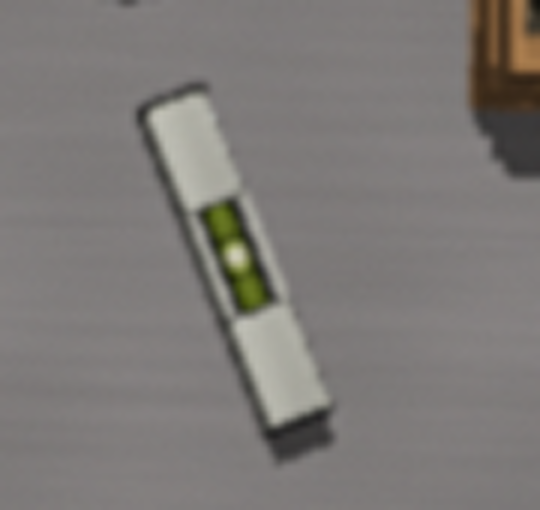

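View pics/crop_rack.png

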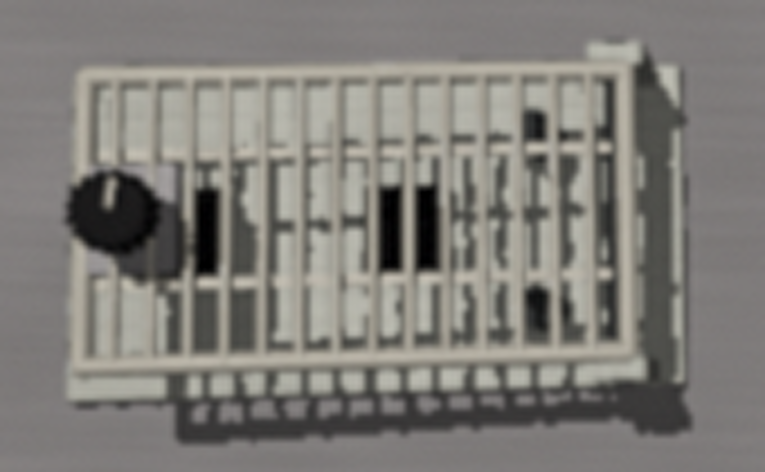

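```bash
cat >> h.py <<'E'
def tool():
    s=ctrl.read_state(); R=Rotation.from_quat(s['tcp_rot']).as_matrix(); return s,np.array(s['ee_pos']),R
def goto(p=None,jaw=None,pp=None):
    """jaw: world deg of tool y. prints row needed from the present pose"""
    s,e,R=tool(); y=np.degrees(np.arctan2(R[1,1],R[0,1]))
    print('t',round(s['time_s'],2),'pos',e.round(4),'jaw',round(y,1),'x',R[:,0].round(3),'q',np.round(s['joint_pos'],2),'F',np.round(s['wrist_force'],1),'T',np.round(s['ft_torque'],2),'op',round(s['opening'],3))
    if p is not None:
        d=R.T@(np.array(p)-e)*1000; print(' shift',d.round(1))
    if jaw is not None:
        for j in (jaw,jaw+180):
            t=-(j-y); t=(t+180)%360-180; print(' turn units',round(t/8,2), 'deg',round(t,1))
E
python3 - <<'E'
from h import *
goto([.45,.42,.30],112.7)
goto([.5555,-.2945,.30])
# refine rack yaw
V,U=np.mgrid[0:480,0:640]
for cam in ['top','side']:
    d=np.load(cam+'0.npy'); W=world(cam,d,U,V)
    z=W[...,2]-(.1032-.0044*W[...,0]+.087*W[...,1])
    m=(abs(z)<.005)&(np.hypot(W[...,0]-.51,W[...,1]-.09)<.17)
    p=W[m]; 
    print(cam,len(p),cv2.minAreaRect((p[:,:2]*1000).astype(np.float32)))
    # edges in rotated frame
    for yaw in (2,2.5,3,3.5,4,4.5):
        a=np.radians(yaw); xs=p[:,0]*np.cos(a)+p[:,1]*np.sin(a); h,_=np.histogram(xs,bins=np.arange(.3,.7,.002)); 
        ys=-p[:,0]*np.sin(a)+p[:,1]*np.cos(a); h2,_=np.histogram(ys,bins=np.arange(-.2,.3,.002)); print(yaw,(h**2).sum(),(h2**2).sum())
E
```

```text
t 1.0 pos [0.1827 0.7016 0.2313] jaw 75.4 x [ 0. -0. -1.] q [-1.39  0.6  -0.    1.6   0.    0.94 -0.08] F [ 0.3  0.  -0.6] T [-0.    0.01  0.04] op 1.003
 shift [ -68.7 -205.1  329.6]
 turn units -4.66 deg -37.3
 turn units 17.84 deg 142.7
t 1.0 pos [0.1827 0.7016 0.2313] jaw 75.4 x [ 0. -0. -1.] q [-1.39  0.6  -0.    1.6   0.    0.94 -0.08] F [ 0.3  0.  -0.6] T [-0.    0.01  0.04] op 1.003
 shift [ -68.7 -870.   611.8]
top 4082 ((511.92291259765625, 100.90350341796875), (186.58941650390625, 303.2654113769531), 3.3884708881378174)
2 225724 156678
2.5 228672 165462
3 224154 165288
3.5 223632 165592
4 221962 160486
4.5 217442 156274
side 2078 ((510.4598388671875, 101.23654174804688), (188.43960571289062, 304.4241943359375), 3.535771369934082)
2 52752 43258
2.5 53590 44146
3 54198 44192
3.5 54122 43852
4 54120 43368
4.5 53202 42792
```

```bash
python3 -m pendant '[-69,-205,330,8,-1,-69,-205,330,8,-1,-69,-205,330,8,-1,-69,-205,330,8,-1,-69,-205,330,8,-1,-69,-205,330,8,-1,-69,-205,330,8,-1]'; python3 -c "
from h import *
goto([.5555,-.2945,.20],-67.3)"
```

```text
time_s: 1.88
ee_pos: [0.4537, 0.4165, 0.3015]
tcp_rot: [0.45, 0.545, -0.449, 0.546]
wrist_force: [-0.4, 0.3, 0.6]
opening: 1.0
t 1.88 pos [0.4537 0.4165 0.3015] jaw 11.0 x [ 0.002  0.    -1.   ] q [-1.07  0.41  0.34  1.8  -0.16  0.96 -0.47] F [-0.4  0.3  0.6] T [ 0.03  0.04 -0.06] op 1.0
 shift [101.8 -35.8 717.3]
 turn units 9.79 deg 78.3
 turn units -12.71 deg -101.7
```

```bash
python3 -m pendant '[20,-36,717,9.8,-1,20,-36,717,9.8,-1,20,-36,717,9.8,-1,20,-36,717,9.8,-1,20,-36,717,9.8,-1,20,-36,717,9.8,-1,20,-36,717,9.8,-1,20,-36,717,9.8,-1,20,-36,717,9.8,-1,20,-36,717,9.8,-1]'; python3 -c "
from h import *
goto([.5555,-.2945,.010],-67.3)"
```

```text
time_s: 3.12
ee_pos: [0.5438, -0.1986, 0.2827]
tcp_rot: [0.693, 0.142, -0.693, 0.142]
wrist_force: [0.3, 1.1, 0.5]
opening: 1.001
t 3.12 pos [ 0.5438 -0.1986  0.2827] jaw -66.8 x [ 0.     0.001 -1.   ] q [-0.25  0.44  0.74  1.91 -0.37  0.92 -0.51] F [0.3 1.1 0.5] T [-0.   -0.06 -0.02] op 1.001
 shift [272.6  92.9  27.1]
 turn units 0.06 deg 0.5
 turn units -22.44 deg -179.5
```

```bash
python3 -m pendant '[60,93,27,0,-1,120,93,27,0,-1,190,93,27,0,-1,210,93,27,0,-1,210,93,27,0,-1,210,93,27,0,-1]'; python3 -c "
from h import *
goto([.5555,-.2945,.010],-67.3)
i,d=capture('side'); save(i[200:400,220:420].repeat(3,0).repeat(3,1),'g1.png')
i,d=capture('top'); save(i,'g1t.png')"
```

```text
time_s: 3.88
ee_pos: [0.5554, -0.2941, 0.0745]
tcp_rot: [0.693, 0.141, -0.692, 0.142]
wrist_force: [0.6, -0.4, 0.7]
opening: 0.999
t 3.88 pos [ 0.5554 -0.2941  0.0745] jaw -67.0 x [ 0.001 -0.    -1.   ] q [ 0.08  0.74  0.5   1.97 -0.62  0.59 -0.17] F [ 0.6 -0.4  0.7] T [ 0.04  0.01 -0.02] op 0.999
 shift [64.5  0.3  0.2]
 turn units 0.04 deg 0.3
 turn units -22.46 deg -179.7
```

View pics/g1.png

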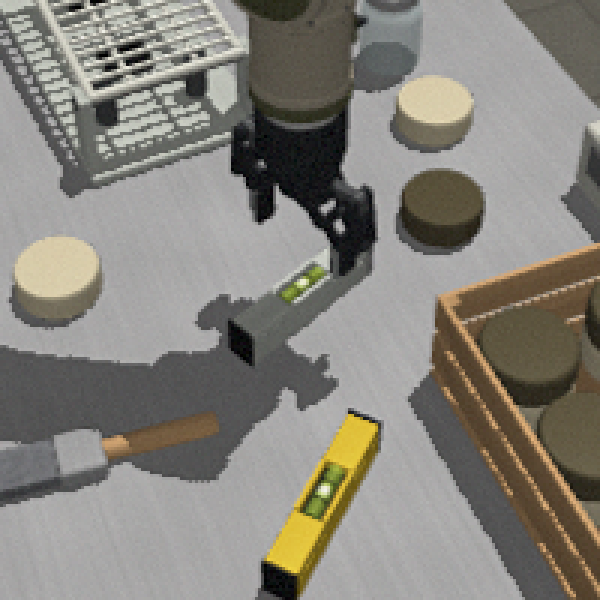

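The open gripper stands over the grey level (bubble at about (303,283) in this crop), straddling it; the yellow look-alike is clear of it. Now I descend and grip.

```bash
python3 -m pendant '[40,0,0,0,-1,62,0,0,0,-1,62,0,0,0,-1,62,0,0,0,1,62,0,0,0,1,62,0,0,0,1,62,0,0,0,1,62,0,0,0,1,62,0,0,0,1]'; python3 -c "
from h import *
goto([.512,.066,.2],3.2)"
```

```text
time_s: 5.1
ee_pos: [0.5551, -0.2941, 0.0118]
tcp_rot: [0.693, 0.141, -0.692, 0.141]
wrist_force: [-0.1, 1.5, 7.1]
opening: 0.319
t 5.1 pos [ 0.5551 -0.2941  0.0118] jaw -67.0 x [ 0.001 -0.    -1.   ] q [ 0.14  0.82  0.41  1.98 -0.69  0.47 -0.11] F [-0.1  1.5  7.1] T [0.23 0.15 0.03] op 0.319
 shift [-188.3 -348.2 -101.3]
 turn units -8.78 deg -70.2
 turn units 13.72 deg 109.8
```

```bash
python3 -m pendant '[-60,0,0,0,1,-120,0,0,0,1,-188,-60,-20,-1,1,-188,-348,-101,-8.8,1,-188,-348,-101,-8.8,1,-188,-348,-101,-8.8,1,-188,-348,-101,-8.8,1,-188,-348,-101,-8.8,1,-188,-348,-101,-8.8,1,-188,-348,-101,-8.8,1]'; python3 -c "
from h import *
i,d=capture('side'); save(i,'g2s.png')
i,d=capture('top'); save(i,'g2t.png');np.save('g2t.npy',d)
goto([.512,.066,.15],3.2)"
```

```text
time_s: 6.35
ee_pos: [0.5112, 0.0666, 0.199]
tcp_rot: [0.485, 0.515, -0.485, 0.515]
wrist_force: [0.6, -0.3, -2.5]
opening: 0.314
t 6.45 pos [0.5114 0.0647 0.1989] jaw 3.1 x [-0. -0. -1.] q [-0.49  0.41  0.34  2.12 -0.23  0.64  0.07] F [-0.6 -0.5 -2.9] T [-0.01 -0.04  0.07] op 0.313
 shift [48.9  0.7 -1.3]
 turn units -0.01 deg -0.1
 turn units 22.49 deg 179.9
```

View pics/g2t.png

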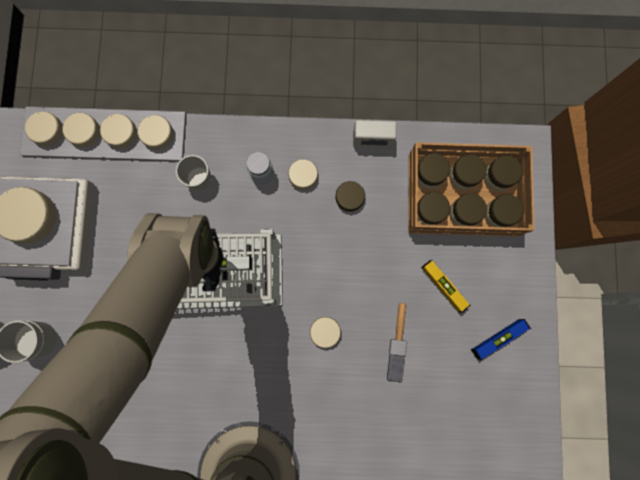

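View pics/g2s.png

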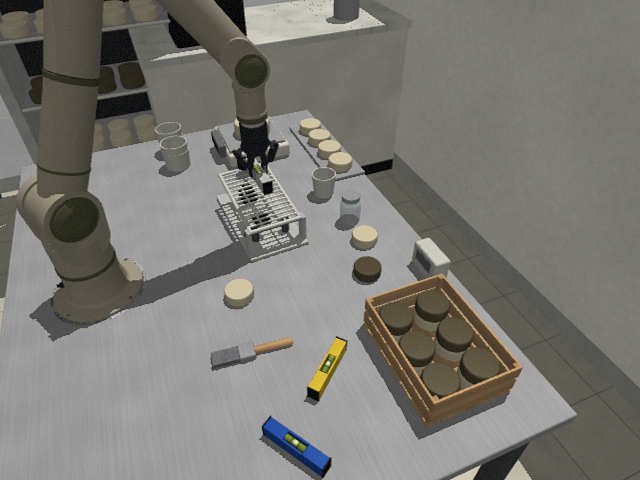

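```bash
python3 -m pendant '[40,0.7,-1.3,0,1,67,0.7,-1.3,0,1,70,0.7,-1.3,0,1,75,0.7,-1.3,0,1,75,0.7,-1.3,0,1]'; python3 -c "
from h import *
goto([.512,.066,.112],3.2)"
```

```text
time_s: 7.08
ee_pos: [0.5126, 0.0665, 0.1246]
tcp_rot: [0.486, 0.514, -0.485, 0.515]
wrist_force: [-0.2, -1.3, 0.4]
opening: 0.315
t 7.08 pos [0.5126 0.0665 0.1246] jaw 3.3 x [ 0.001 -0.    -1.   ] q [-0.43  0.53  0.27  2.18 -0.3   0.47  0.13] F [-0.2 -1.3  0.4] T [-0.26  0.14  0.05] op 0.315
 shift [12.6 -0.7  0.5]
 turn units 0.01 deg 0.1
 turn units -22.49 deg -179.9
```

```bash
python3 -m pendant '[3,0,0,0,1,6,0,0,0,1,8,0,0,0,1,8,0,0,0,1]'; python3 -c "
from h import *
goto([.512,.066,.112],3.2)"
```

```text
time_s: 7.58
ee_pos: [0.5129, 0.0668, 0.1163]
tcp_rot: [0.486, 0.514, -0.485, 0.515]
wrist_force: [-0.4, -3.7, 6.4]
opening: 0.312
t 7.58 pos [0.5129 0.0668 0.1163] jaw 3.4 x [ 0.002 -0.    -1.   ] q [-0.42  0.54  0.26  2.19 -0.31  0.45  0.14] F [-0.4 -3.7  6.4] T [-0.2   0.13  0.03] op 0.312
 shift [ 4.3 -1.   0.7]
 turn units 0.02 deg 0.2
 turn units -22.48 deg -179.8
```

```bash
python3 -m pendant '[2,0,0,0,1,3.5,0,0,0,1,3.5,0,0,0,1]'; python3 -c "
from h import *
goto([.512,.066,.112],3.2)"
```

```text
time_s: 7.95
ee_pos: [0.513, 0.0667, 0.1154]
tcp_rot: [0.486, 0.514, -0.484, 0.515]
wrist_force: [-7.5, -4.1, 46.1]
opening: 0.318
t 7.95 pos [0.513  0.0667 0.1154] jaw 3.3 x [ 0.003  0.002 -1.   ] q [-0.42  0.54  0.25  2.19 -0.31  0.44  0.14] F [-7.5 -4.1 46.1] T [-0.38  2.24  0.04] op 0.318
 shift [ 3.4 -1.   0.7]
 turn units 0.02 deg 0.1
 turn units -22.48 deg -179.9
```

```bash
python3 -m pendant '[-3,0,0,0,1,-3,0,0,0,1,-3,-0.5,0,0,0.25,-3,-0.5,0,0,0.2,-3,-0.5,0,0,0.15,-3,-0.5,0,0,0.1,-3,-0.5,0,0,0.1]'; python3 -c "
from h import *
goto([.512,.066,.112],3.2)
i,d=capture('side'); save(i[130:280,190:340].repeat(4,0).repeat(4,1),'g3s.png')
i,d=capture('top'); save(i[210:330,130:300].repeat(4,0).repeat(4,1),'g3t.png')"
```

```text
time_s: 8.82
ee_pos: [0.5116, 0.0672, 0.1153]
tcp_rot: [0.485, 0.515, -0.485, 0.515]
wrist_force: [0.7, -0.3, 0.4]
opening: 0.447
t 8.82 pos [0.5116 0.0672 0.1153] jaw 3.4 x [-0. -0. -1.] q [-0.42  0.54  0.26  2.19 -0.31  0.44  0.14] F [ 0.7 -0.3  0.4] T [0.   0.   0.02] op 0.447
 shift [3.3 0.3 1.2]
 turn units 0.03 deg 0.2
 turn units -22.47 deg -179.8
```

View pics/g3s.png

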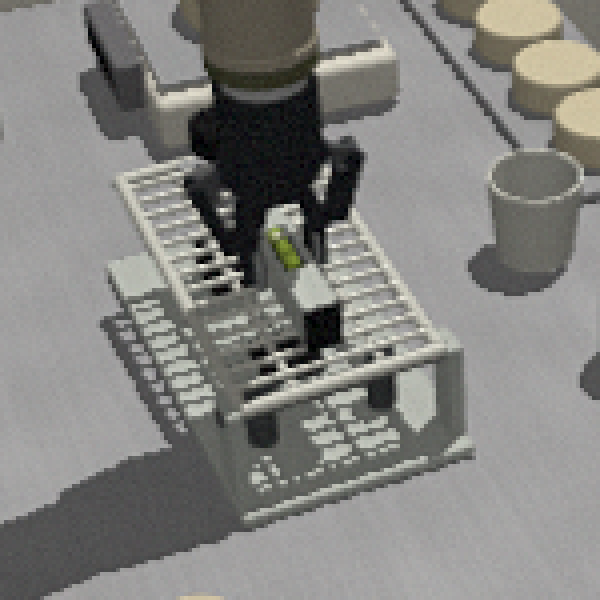

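View pics/g3t.png

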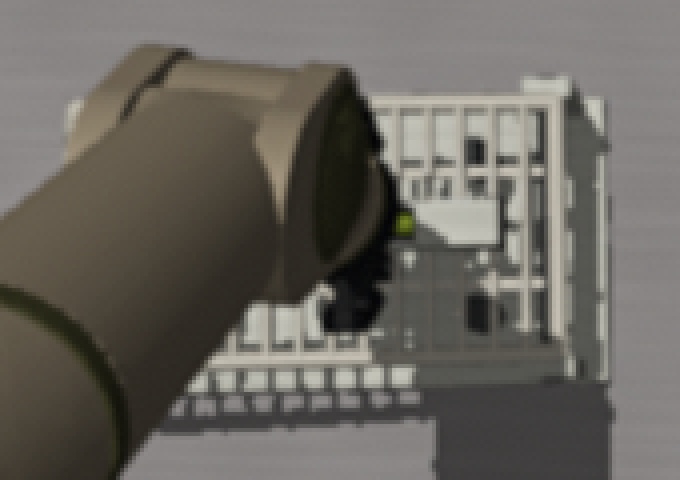

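```bash
python3 -m pendant '[-20,0,0,0,0.1,-50,0,0,0,0.1,-85,0,0,0,0.1,-85,0.3,-53,0,1,-85,0.3,-53,0,1,-85,0.3,-53,0,1,-85,0.3,-53,0,1,-55,0.3,-53,0,1,-50,0.3,-53,0,1,-50,0.3,-53,0,1]'; python3 -c "
from h import *
goto([.512-.056*.052,.066+.052,.152],3.2)
i,d=capture('top'); save(i[210:330,130:300].repeat(4,0).repeat(4,1),'g4t.png');np.save('g4t.npy',d)
i,d=capture('side'); save(i[130:280,190:340].repeat(4,0).repeat(4,1),'g4s.png')
"
```

```text
time_s: 10.18
ee_pos: [0.5088, 0.1193, 0.1654]
tcp_rot: [0.485, 0.514, -0.486, 0.514]
wrist_force: [-0.6, -0.3, 0.4]
opening: 0.004
t 10.18 pos [0.5088 0.1193 0.1654] jaw 3.3 x [-0.001 -0.001 -1.   ] q [-0.57  0.47  0.32  2.14 -0.27  0.57  0.  ] F [-0.6 -0.3  0.4] T [ 0.01 -0.02 -0.02] op 0.004
 shift [13.4  0.2  1.3]
 turn units 0.02 deg 0.1
 turn units -22.48 deg -179.9
```

View pics/g4t.png

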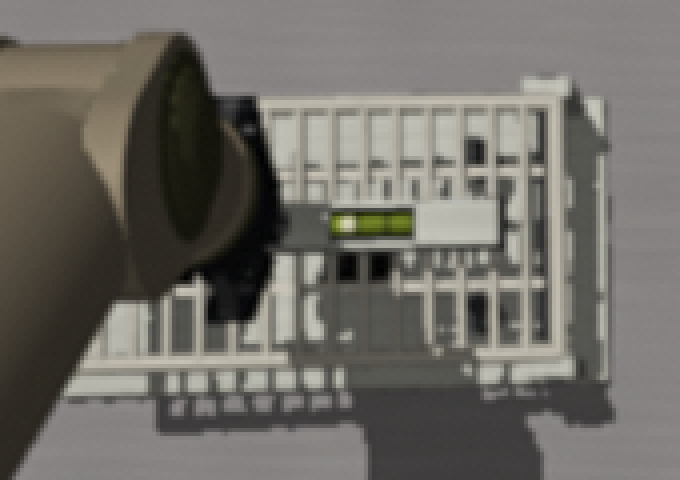

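View pics/g4s.png

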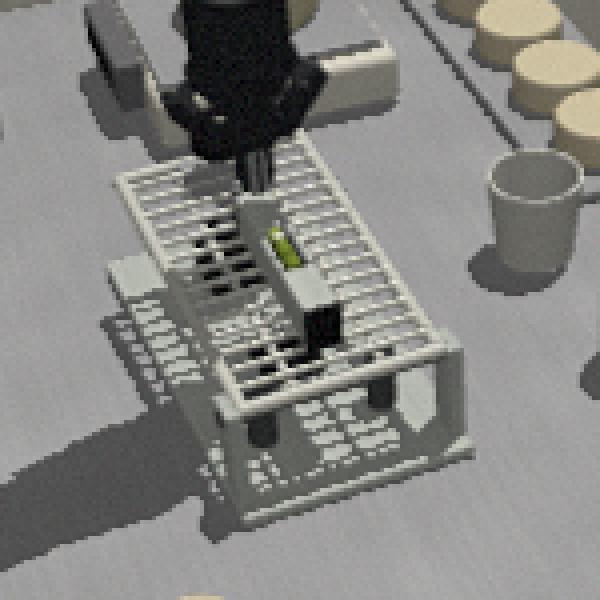

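```bash
python3 -m pendant '[8,0,1,0,1,14,0,1,0,1,20,0,1,0,1,20,0,1,0,1]'; python3 -m pendant '[2,0,0,0,1,3,0,0,0,1,3,0,0,0,1]'
```

```text
time_s: 10.78
ee_pos: [0.5089, 0.1193, 0.1451]
tcp_rot: [0.485, 0.515, -0.485, 0.515]
wrist_force: [0.1, 1.5, 3.2]
opening: 0.0
time_s: 11.15
ee_pos: [0.5091, 0.1194, 0.144]
tcp_rot: [0.486, 0.515, -0.484, 0.515]
wrist_force: [-5.9, 1.6, 24.5]
opening: 0.0
```

```bash
python3 -m pendant '[0.5,0,0,0,1,0.5,0,0,0,1]'
```

```text
time_s: 11.4
ee_pos: [0.5092, 0.1195, 0.1439]
tcp_rot: [0.486, 0.515, -0.484, 0.514]
wrist_force: [-6.6, 1.4, 30.1]
opening: 0.001
```

```bash
python3 -m pendant '[-1,0,0,0,1,-1,0,0,0,1,-1,0,0,0,1,-1,0,0,0,1,-1,0,0,0,1,-1,0,0,0,1]'; cat > meas.py <<'E'
import sys
from h import *
n=sys.argv[1]
V,U=np.mgrid[0:480,0:640]
i,d=capture('top'); np.save(n+'.npy',d); save(i,n+'_full.png')
cv2.imwrite('pics/'+n+'.png',cv2.cvtColor(cv2.resize(i[245:290,190:265],None,fx=10,fy=10,interpolation=cv2.INTER_CUBIC),cv2.COLOR_RGB2BGR))
W=world('top',d,U,V)
a=np.radians(3.2); ey=np.array([-np.sin(a),np.cos(a)]); ex=np.array([np.cos(a),np.sin(a)])
mid=np.array([.512,.066])
Y=(W[...,:2]-mid)@ey; X=(W[...,:2]-mid)@ex
# bench plane slope
b=(abs(W[...,2])<.008)&(Y<-.2)&(Y>-.5)&(abs(X)<.25); A=np.c_[X[b],Y[b],np.ones(b.sum())]; bp=np.linalg.lstsq(A,W[...,2][b],rcond=None)[0]
print('bench',bp.round(4))
# shelf slope, robust
m=(abs(X)<.085)&(Y>-.115)&(Y<.14)&((X>.03)|(X<-.02))&(W[...,2]>.085)&(W[...,2]<.13)
p=np.c_[X[m],Y[m],np.ones(m.sum())]; z=W[...,2][m]
from scipy.optimize import least_squares
r=least_squares(lambda c:p@c-z,[0,0,.1],loss='soft_l1',f_scale=.001); print('shelf',r.x.round(4),len(z))
# level top slope
m=(abs(X)<.01)&(Y>-.07)&(Y<.03)&(W[...,2]>.125)&(W[...,2]<.165)
p=np.c_[Y[m],np.ones(m.sum())]; z=W[...,2][m]
if len(z)>10: r=least_squares(lambda c:p@c-z,[0,.138],loss='soft_l1',f_scale=.001); print('leveltop',r.x.round(4),len(z))
goto()
E
python3 meas.py m1
```

```text
time_s: 12.15
ee_pos: [0.5091, 0.1194, 0.1441]
tcp_rot: [0.485, 0.515, -0.484, 0.515]
wrist_force: [-3.3, 1.4, 18.5]
opening: 0.001
bench [ 0.0007 -0.0013 -0.0004]
shelf [0.0013 0.0417 0.1021] 2331
leveltop [0.023  0.1405] 355
t 12.2 pos [0.509  0.1194 0.1441] jaw 3.4 x [ 0.001  0.001 -1.   ] q [-0.55  0.5   0.3   2.15 -0.29  0.52  0.03] F [-4.3  0.8 18.5] T [0.48 0.88 0.01] op -0.0
```

View pics/m1.png

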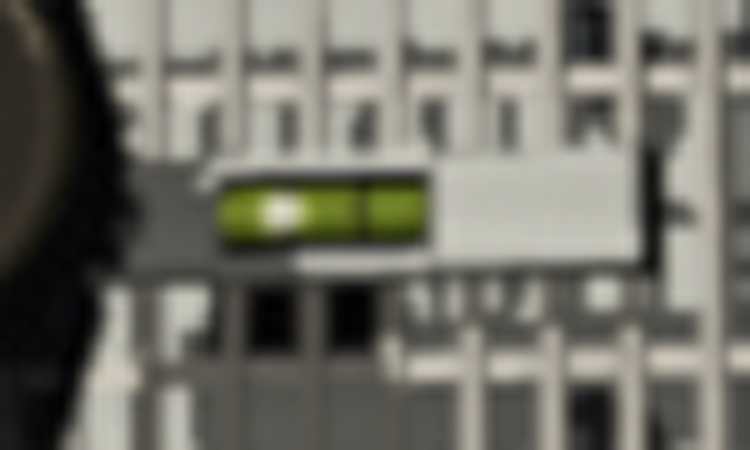

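```bash
python3 -m pendant '[-4,0,0,0,1,-8,0,0,0,1,-14,0,0,0,1,-60,0,0,0,1,-100,0,0,4,-1,-100,0,0,9.5,-1,-100,0,-104,9.5,-1,-100,0,-104,9.5,-1,-100,0,-104,9.5,-1,-100,0,-104,9.5,-1]';python3 -m pendant '[0,0,0,0,-1,0,0,0,0,-1,0,0,0,0,-1,0,0,0,0,-1]'; python3 -c "
from h import *
i,d=capture('top'); save(i,'k1t.png');np.save('k1t.npy',d)
i,d=capture('side'); save(i[130:280,190:340].repeat(4,0).repeat(4,1),'k1s.png')
goto([.503,.223,.140],3.2-76)
for c in ['side']: print([(round(r['conf'],2),np.round(r['centre'],3).tolist()) for r in nets.tip_of(c,'knob_grip')][:5])
"
```

```text
time_s: 13.45
ee_pos: [0.5022, 0.2237, 0.2428]
tcp_rot: [-0.685, -0.175, 0.685, -0.175]
wrist_force: [-0.2, -1.3, 0.0]
opening: 0.994
time_s: 13.95
ee_pos: [0.5028, 0.2226, 0.243]
tcp_rot: [0.685, 0.177, -0.685, 0.177]
wrist_force: [0.5, 0.8, -0.3]
opening: 1.003
t 14.05 pos [0.5028 0.2227 0.243 ] jaw -61.0 x [ 0.  0. -1.] q [-1.02  0.45  0.71  2.02 -0.4   0.81 -1.14] F [ 0.1 -0.5 -0.6] T [-0.04 -0.02  0.02] op 0.997
 shift [ 1.03e+02 -1.00e-01 -3.00e-01]
 turn units 1.47 deg 11.8
 turn units -21.03 deg -168.2
[(0.69, [0.505, 0.226, 0.158])]
```

View pics/k1s.png

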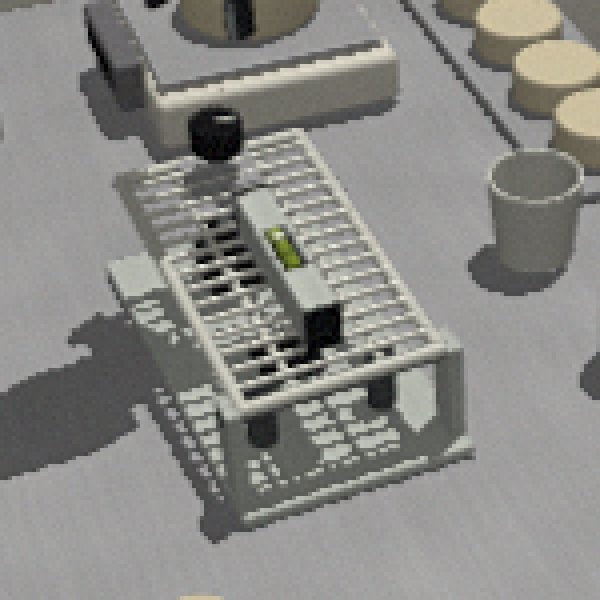

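View pics/k1t.png

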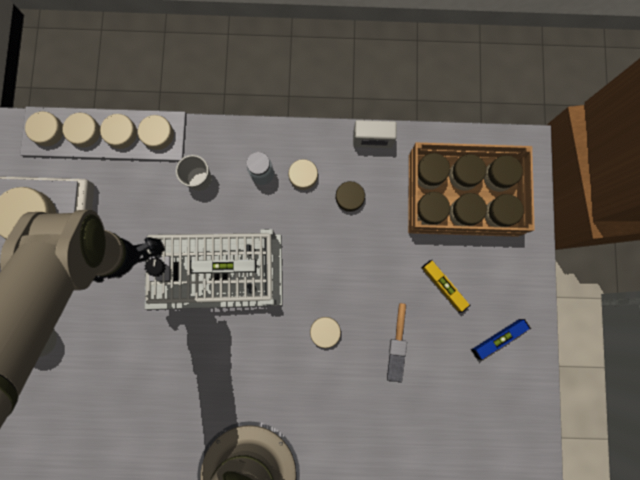

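```bash
python3 -m pendant '[50,0,0,0,-1,90,0,0,0,-1,102,0,0,0,-1,102,0,0,0,-1,102,0,0,0,-0.3,102,0,0,0,0.2,102,0,0,0,0.2,102,0,0,0,1,102,0,0,0,1]'; python3 -c "
from h import *
goto()"
```

```text
time_s: 15.22
ee_pos: [0.5042, 0.2218, 0.1416]
tcp_rot: [0.686, 0.176, -0.684, 0.177]
wrist_force: [6.0, -5.4, -2.9]
opening: 0.454
t 15.22 pos [0.5042 0.2218 0.1416] jaw -61.1 x [ 0.003 -0.001 -1.   ] q [-0.91  0.58  0.57  2.11 -0.55  0.6  -1.01] F [ 6.  -5.4 -2.9] T [-0.2  -0.55  0.13] op 0.454
```

```bash
python3 -m pendant '[0,0,0,-1.2,1,0,0,0,-2.4,1,0,0,0,-3.6,1,0,0,0,-4.8,1,0,0,0,-6,1,0,0,0,-7.2,1,0,0,0,-8.4,1,0,0,0,-9.5,1,0,0,0,-9.5,1]'; python3 -c "
from h import *
goto()"
```

```text
time_s: 16.35
ee_pos: [0.5045, 0.2218, 0.1417]
tcp_rot: [0.432, 0.559, -0.43, 0.561]
wrist_force: [2.4, -4.8, -2.1]
opening: 0.449
t 16.35 pos [0.5045 0.2218 0.1417] jaw 14.8 x [ 0.004  0.    -1.   ] q [-0.65  0.52  0.18  2.09 -0.18  0.54 -0.08] F [ 2.4 -4.8 -2.1] T [-0.56 -1.54 -0.02] op 0.449
```

```bash
python3 -m pendant '[0,0,0,-1.2,1,0,0,0,-2.4,1,0,0,0,-3.6,1,0,0,0,-4.8,1,0,0,0,-6,1,0,0,0,-7.2,1,0,0,0,-8.4,1,0,0,0,-9.5,1,0,0,0,-9.5,1]'; python3 -c "
from h import *
goto()
i,d=capture('side'); save(i[130:280,190:340].repeat(4,0).repeat(4,1),'k2s.png')"
```

```text
time_s: 17.48
ee_pos: [0.5042, 0.2223, 0.1411]
tcp_rot: [-0.005, 0.706, 0.005, 0.708]
wrist_force: [4.8, -3.2, -4.5]
opening: 0.452
t 17.48 pos [0.5042 0.2223 0.1411] jaw 90.8 x [ 0.002  0.001 -1.   ] q [-0.38  0.52 -0.2   2.07  0.19  0.56  0.87] F [ 4.8 -3.2 -4.5] T [ 0.63 -1.17  0.05] op 0.452
```

View pics/k2s.png

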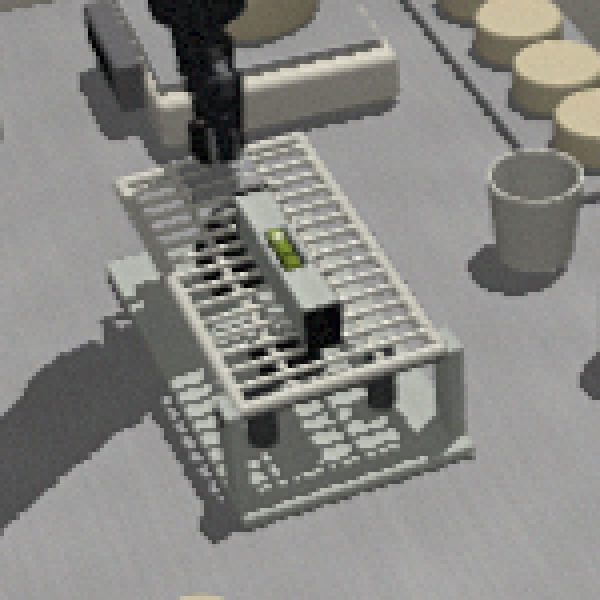

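```bash
python3 -m pendant '[0,0,0,0,-0.4,0,0,0,0,-0.4,0,0,0,0,-0.4,-50,0,0,0,-0.4,-90,0,0,0,-0.4,-90,-50,2,3,0,-90,-103,6,6,1,-90,-103,6,11,1,-90,-103,6,11,1,-90,-103,6,11,1]'; python3 -m pendant '[0,0,0,0,1,0,0,0,0,1,0,0,0,0,1]'; python3 -c "
from h import *
goto([.509,.119,.155],3.2)"; python3 meas.py m2
```

```text
time_s: 18.77
ee_pos: [0.5102, 0.12, 0.231]
tcp_rot: [0.316, 0.632, -0.316, 0.632]
wrist_force: [-0.0, 0.3, 0.7]
opening: -0.003
time_s: 19.15
ee_pos: [0.5104, 0.12, 0.2309]
tcp_rot: [0.314, 0.634, -0.313, 0.634]
wrist_force: [-0.3, -0.5, -0.4]
opening: 0.002
t 19.15 pos [0.5104 0.12   0.2309] jaw 37.4 x [-0.  0. -1.] q [-0.35  0.36  0.01  2.06 -0.01  0.72  0.32] F [-0.3 -0.5 -0.4] T [ 0.06  0.02 -0.03] op 0.002
 shift [75.9 -1.7  0. ]
 turn units 4.27 deg 34.2
 turn units -18.23 deg -145.8
bench [ 0.0004 -0.0013 -0.0005]
shelf [-0.0011  0.0862  0.107 ] 2534
leveltop [0.0674 0.1455] 353
t 19.2 pos [0.5104 0.12   0.2309] jaw 37.3 x [-0.  0. -1.] q [-0.35  0.36  0.01  2.06 -0.01  0.72  0.32] F [-1.5 -0.  -0.3] T [-0.    0.01 -0.04] op 0.0
```

View pics/m2_full.png

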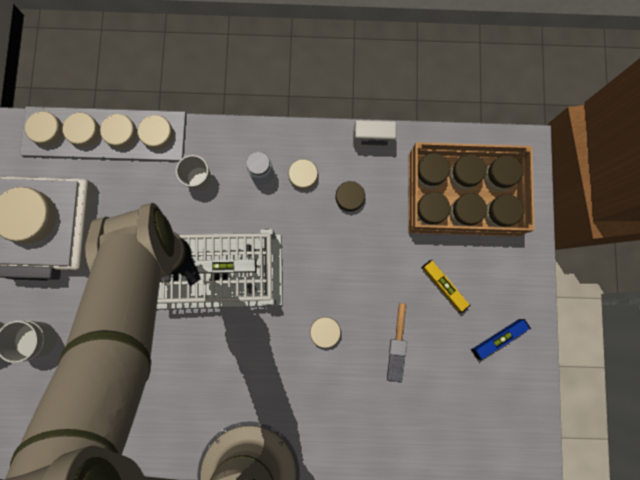

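```bash
python3 -m pendant '[30,-1.7,0,1.3,1,60,-1.7,0,2.6,1,72,-1.7,0,4.2,1,72,-1.7,0,4.2,1,80,-1.7,0,4.2,1,86,-1.7,0,4.2,1,88,-1.7,0,4.2,1,90,-1.7,0,4.2,1,90,-1.7,0,4.2,1]'; python3 -c "
from h import *
goto([.509,.119,.138],3.2)"
```

```text
time_s: 20.32
ee_pos: [0.5094, 0.1191, 0.141]
tcp_rot: [0.484, 0.516, -0.484, 0.516]
wrist_force: [0.2, 2.4, 3.5]
opening: -0.002
t 20.32 pos [0.5094 0.1191 0.141 ] jaw 3.7 x [ 0.001  0.    -1.   ] q [-0.44  0.5   0.15  2.15 -0.15  0.5  -0.12] F [0.2 2.4 3.5] T [ 0.58 -0.13  0.03] op -0.002
 shift [ 3.  -0.4  0.1]
 turn units 0.06 deg 0.5
 turn units -22.44 deg -179.5
```

```bash
python3 -m pendant '[2,0,0,0,1,3,0,0,0,1,3.5,0,0,0,1,3.5,0,0,0,1]'; python3 -m pendant '[0,0,0,0,1,0,0,0,0,1]'
```

```text
time_s: 20.82
ee_pos: [0.5093, 0.1192, 0.138]
tcp_rot: [0.484, 0.516, -0.484, 0.516]
wrist_force: [-1.3, 3.9, 12.9]
opening: -0.002
time_s: 21.08
ee_pos: [0.5093, 0.1192, 0.138]
tcp_rot: [0.484, 0.516, -0.484, 0.516]
wrist_force: [-2.1, 2.9, 12.0]
opening: 0.003
```

```bash
python3 -m pendant '[0.4,0,0,0,1,0.4,0,0,0,1,0.4,0,0,0,1,0.4,0,0,0,1,0.4,0,0,0,1,0.4,0,0,0,1,0.4,0,0,0,1,0.4,0,0,0,1]'; python3 meas.py m3
```

```text
time_s: 22.08
ee_pos: [0.5093, 0.1192, 0.1379]
tcp_rot: [0.484, 0.516, -0.483, 0.516]
wrist_force: [-1.9, 1.9, 17.8]
opening: 0.0
bench [ 0.0007 -0.001  -0.0004]
shelf [-0.0014 -0.0019  0.0979] 2343
leveltop [-0.0145  0.1364] 335
t 22.12 pos [0.5093 0.1192 0.138 ] jaw 3.6 x [ 0.001  0.001 -1.   ] q [-0.44  0.5   0.15  2.15 -0.15  0.5  -0.12] F [-0.7  3.9 16.8] T [ 0.64  0.57 -0.02] op 0.004
```

View pics/m3.png

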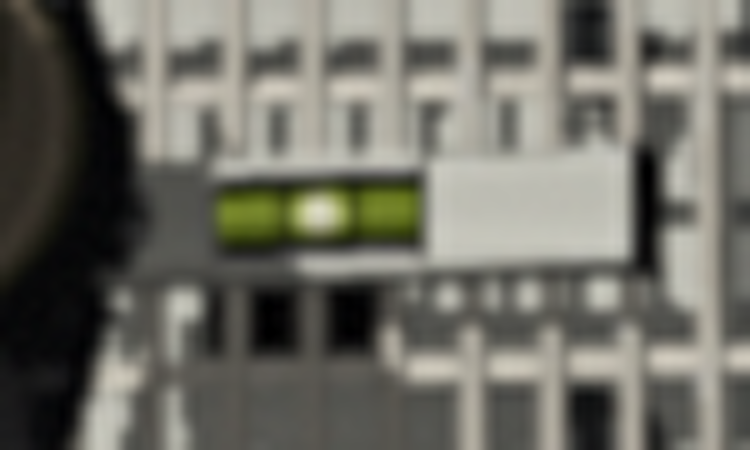

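```bash
python3 - <<'E'
from h import *
i=cv2.imread('pics/m3_full.png').astype(float)
for r in (264,265,266,267,268): print(r,i[r,208:236].sum(1).astype(int).tolist())
print(i[265:268,208:236,0].sum(0).astype(int).tolist())
b=i[264:269,215:230,0].sum(0); w=np.clip(b-np.median(b),0,None); print('bubble col',(w*np.arange(215,230)).sum()/w.sum(), b.astype(int))
d=np.load('m3.npy'); print(world('top',d[266,240],240,266), world('top',.0+1.165,np.array([221.9,222.9]),np.array([266.3,266.3])))
m=np.array([.512,.066,.138]); print(proj('top',m), proj('top',[.512-.0042,.141,.138]),proj('top',[.512+.0042,-.009,.138]))
# shelf rails
W=world('top',d,*np.meshgrid(np.arange(640),np.arange(480))[0:2])
a=np.radians(3.2);X=(W[...,:2]-m[:2])@[np.cos(a),np.sin(a)];Y=(W[...,:2]-m[:2])@[-np.sin(a),np.cos(a)]
k=(W[...,2]>.09)&(W[...,2]<.108)&(abs(X)<.1)&(Y>-.11)&(Y<-.02); print('shelf X range',np.percentile(X[k],[.5,2,98,99.5]))
k=(W[...,2]>.128)&(W[...,2]<.15)&(abs(X)<.05)&(Y>-.11)&(Y<-.03); print('level X,Y',np.percentile(X[k],[1,99]),Y[k].min())
k1=k&(Y<-.055);k2=k&(Y>-.05);print('yaw chk',X[k1].mean(),X[k2].mean())
E
```

```text
264 [242, 239, 225, 193, 165, 147, 159, 172, 177, 153, 131, 200, 299, 372, 383, 319, 226, 156, 205, 235, 240, 236, 227, 221, 345, 544, 570, 559]
265 [241, 242, 229, 227, 258, 260, 261, 272, 272, 234, 207, 334, 490, 581, 569, 475, 327, 201, 249, 281, 281, 281, 272, 250, 352, 541, 573, 560]
266 [243, 242, 235, 242, 293, 294, 289, 291, 286, 252, 239, 378, 536, 607, 595, 512, 366, 219, 252, 282, 274, 270, 261, 243, 354, 546, 577, 568]
267 [248, 249, 236, 226, 251, 243, 239, 237, 236, 204, 189, 308, 438, 497, 483, 403, 278, 170, 195, 215, 211, 210, 195, 199, 349, 556, 587, 577]
268 [252, 253, 238, 205, 189, 173, 163, 169, 157, 139, 117, 168, 233, 272, 261, 207, 145, 102, 132, 144, 143, 135, 128, 151, 343, 564, 593, 584]
[234, 237, 223, 174, 128, 109, 110, 113, 114, 97, 101, 215, 389, 503, 490, 364, 195, 90, 94, 108, 105, 103, 92, 120, 320, 530, 560, 549]
bubble col 221.44374009508715 [154 154 133 135 275 508 671 653 474 252 122 138 159 157 151]Traceback (most recent call last):
  File "<stdin>", line 6, in <module>
  File "h.py", line 8, in world
    c=np.stack([(u-K[0,2])/K[0,0]*d,(v-K[1,2])/K[1,1]*d,d],-1)
    raise ValueError('all input arrays must have the same shape')
ValueError: all input arrays must have the same shape
```

View pics/m3_full.png

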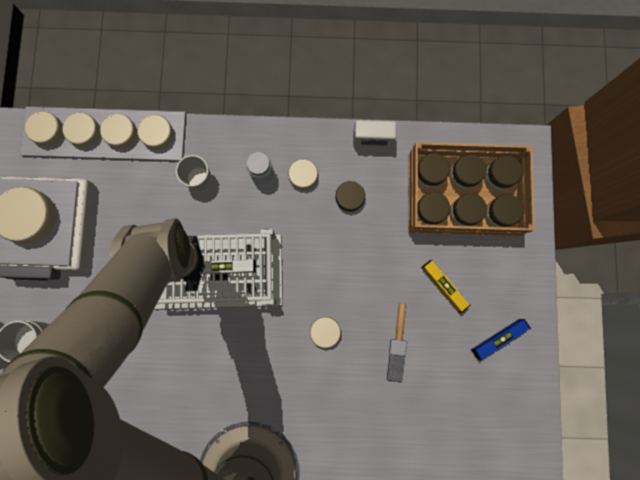

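```bash
python3 - <<'E'
from h import *
d=np.load('m3.npy'); m=np.array([.512,.066,.138]); print(proj('top',m), proj('top',[.512-.0042,.141,.138]),proj('top',[.512+.0042,-.009,.138]))
V,U=np.mgrid[0:480,0:640]
W=world('top',d,U,V)
a=np.radians(3.2);X=(W[...,:2]-m[:2])@[np.cos(a),np.sin(a)];Y=(W[...,:2]-m[:2])@[-np.sin(a),np.cos(a)]
k=(W[...,2]>.09)&(W[...,2]<.108)&(abs(X)<.1)&(Y>-.08)&(Y<-.02); print('shelf X range',np.percentile(X[k],[.5,2,98,99.5]))
k=(W[...,2]>.09)&(W[...,2]<.108)&(abs(X)<.09)&(Y>-.16)&(Y<-.02);h,e=np.histogram(Y[k],bins=np.arange(-.16,-.02,.004));print(h,e[0])
k=(W[...,2]>.128)&(W[...,2]<.15)&(abs(X)<.05)&(Y>-.11)&(Y<-.03); print('level X,Y',np.percentile(X[k],[1,99]),Y[k].min())
k1=k&(Y<-.055);k2=k&(Y>-.05);print('yaw chk',X[k1].mean(),X[k2].mean())
E
```

```text
[[221.95737498 266.54942156]] [[190.33565495 267.37608512]] [[253.50934457 265.72458142]]
shelf X range [-0.0818237  -0.08036066  0.08389152  0.08453655]
[  0   0   0   0   0   0   0   0   0   0   8  54 126 107 111  96  31  89
  82  21  24  27  86  59  29  20  26  88  63  26  22  28 100  63] -0.16
level X,Y [-0.01239871  0.01479537] -0.07645106239887096
yaw chk 0.0008005692078628279 0.0014580359486684547
```

```bash
python3 -c "
from h import *
goto(); print(ticket.close_job())"
```

```text
t 22.12 pos [0.5093 0.1192 0.138 ] jaw 3.6 x [ 0.001  0.001 -1.   ] q [-0.44  0.5   0.15  2.15 -0.15  0.5  -0.12] F [-0.7  3.9 16.8] T [ 0.64  0.57 -0.02] op 0.004
the job is handed in; nothing more can be done
None
```

I put the aluminium level on the shelf, adjusted the foot, and handed the job in at 22.1 s, still pressing with the bubble centred.

- **First press:** the bubble stood about 10 mm towards the foot end, so that end was about 0.04 rad too high.
- **Adjustment:** I let the shelf up and turned the knob about 152° anticlockwise in one grip, then pressed again.
- **Bubble:** in the last top picture it is at column 221.4, and the lines are at about 217.9 and 225.0. It is centred to within about 0.7 mm.
- **Slope:** the depth picture gives a shelf slope of about -0.001 rad once the bench's own reading is taken off. A slope fitted to the level's top alone disagreed, at -0.0145 rad. That fit also read about 0.02 rad too low on the first press and with the shelf up, so I did not rely on it.
- **Press:** the wrist force is about 17 N, and the shelf moved only about 0.1 mm when I pushed harder, so it is seated on its foot.
- **Placement:** the level is within about 2 mm of the shelf's middle and parallel to it to about 1°.
- **Force peaks:** the wrist force reached about 46 N while I set the level down in the grip, and 30 N on the first press. Both were through the fingers.
- **Other things on the bench:** they look unmoved in the last picture, and I left the blue and yellow look-alikes alone.

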